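# Lock the clay extruder barrel into its filling stand

### The arm

A 6-joint arm with a two-finger parallel gripper is mounted at the origin on the work surface. World frame = base frame: x ahead of the robot, y to its left, z up, the work surface at z = 0. Lengths are in m, angles in rad, forces in N, time in s.
With the tool pointing down it reaches from about 0.35 to 0.85 m from the base axis. Payload 8.1 kg.
Tool frame: the origin (TCP) lies between the finger pads; the fingertips stand 14 mm ahead of it and the grasp point (between the pads) lies 5 mm behind it (robot.tcp_to_tips is the z of the fingertips in the tool frame, in m); z points along the fingers, y is the line along which they close (so a half turn about z gives the same grasp; the last joint's range is limited). The gripper opens to 93 mm and grips with 3 to 60 N. Pads are 15 mm wide; open, the fingers measure 128 mm over their backs; the gripper's body (75 mm by 188 mm) begins 65 mm behind the grasp point.
Start: joints at [-1.195, 0.13, 1.488, -0, 1.523, -0.085], TCP at [0.267, -0.537, 0.233] pointing down, gripper open.
Joint ranges: [-2.96, 2.96], [-0.89, 2.26], [0.02, 2.5], [-1.34, 4.48], [0, 2.73], [-2.66, 2.66]. Speed limits (rad/s): [2.39, 2.39, 2.79, 3.14, 3.14, 3.14].

### API

Orientations are given as a rotation vector (axis times angle).
In Python, from plant import sensors, read_camera, robot gives the robot as it stands.
- The arm moves only by the shell command python3 -m inch [FORCE], which reads ROWS from standard input. ROWS is a JSON list of rows, 1 to 20 of them, each of 5 numbers: the finger opening in m, then dx, dy, dz in shares of the most that a row can go, 1 being 50 mm, then a turn about the tool's z in parts of the range, where 1.0 means pi rad; each row shifts and turns the commanded pose from where the row before left it, along the tool's axes as they then stand; what a row does not reach is not made up. A row lasts 1/10 s, in which the tool goes at most 0.05 m and 0.15 rad, less where a joint would pass 70% of its speed; a pose out of reach is approached as far as the arm can. The fingers move at their own pace and stop on an object; FORCE is the grip in N (left out, the last holds). Time passes only in rows, so rows that do not move let the fingers close. It prints the time, the measured TCP pose, the force, the opening and the grip force at its end. A shift or turn number past 1, either way, is cut back to 1. Input that does not fit is refused with a message, and nothing moves.
- sensors.read_state(): the state, without advancing time (a new reading comes with each control period).
- read_camera(name): name is "scene" or "side" or "wrist"; returns a dict with "image" (384x512x3 uint8, red, green, blue), "depth" (384x512 float32, m along the optical axis (not along the pixel's ray), 0 where there is no reading), "fx", "fy", "cx", "cy" (pixels), "dist" ([k1, k2, p1, p2, k3] as OpenCV has them; the pictures are not rectified), "R" (3x3) and "t" (3): a world point X has camera coordinates R X + t. Camera axes: x right, y down, z forward; pixel columns grow to the right and rows downward; lengths in m; the calibration is good to about 2 mm. A picture is of the moment at which its call begins.
- robot.close_job(): hands the job in; it is judged then, once.
The state is a dict: "t": time; "q": joint angles; "dq": joint speeds; "joint_torque": joint torques, N m; "tool_pos": TCP position; "orientation": TCP orientation; "force": force on the tool from outside, world axes, zero at the start; "wrist_torque": the same for the moment, N m; "opening": finger opening in m; "gripper_force": force on a finger pad.
Only numpy, scipy, OpenCV 4.12 (cv2) and the standard library are available. Lean on these libraries where they do the work, as an engineer would, in place of code of your own. Each camera call takes 0.05 s, during which the arm holds its last target. There are 200 camera calls.

### The job

Set the steel clay-extruder barrel upright on the filling stand's apron and slide it sideways into the slotted plate, flange under the plate, past the sprung roller, until it is pressed firmly home against the black pad of the orange stop (how far the pad stands out is only found by feel); press steadily, never ram or wedge it. Then let go and push the gate by its red knob all the way across the slot behind the barrel. Leave everything else on the bench where it is.

Things in the scene. Friction and masses are not known exactly. Their poses are not given: they have to be found in the camera images.
- extruder: Loose clay-extruder barrel: steel cylinder 40 mm in diameter on an aluminium flange 62 mm in diameter, 6 mm thick, at its lower end; 110 mm tall, dark bore on top, 0.2 to 0.39 kg. Stands on its flange at the start, in one of three spots shared with the white jar and the cup. Origin: centre of the flange's underside; z up the barrel.
- stand: Fixed filling stand, turned up to 0.3 rad. Steel base 12 mm thick, x -135 to 75, y -60 to 120 mm; origin at bench level on the slot's centre line. x points INTO the slot (away from the robot at yaw 0), y to the gate knob's side. Green slotted plate on it: two rails, undersides 21 mm and tops 27 mm above the bench (9 mm over the base for the 6 mm flange; 72 mm wide beneath). Friction varies.
- apron (a point): Point on the bare front part of the stand's base (top 12 mm above the bench) where a barrel stands clear before the slot: stand x -90, y 0 mm. The apron spans stand x -135 to -47 mm.
- slot_mouth (a point): Top of the slotted plate at the mouth of the slot, on its centre line: stand x -35, y 0, 27 mm above the bench. The slot is 43 mm wide (for the 40 mm barrel) and runs from here along +x of the stand; 45-degree lead-in corners reach 12 mm out before it.
- roller_rest (a point): Top centre of the white upright roller at rest: stand x -3, y -17.5, 45 mm above the bench; 16 mm in diameter and tall. It sticks 12 mm into the slot, sprung towards +y: 6 N plus 0.3 N per mm. Pushing the barrel past it (barrel axis from stand x -25 to -3 mm) takes some 4 to 14 N: not yet home. Once past, it keeps the barrel on the pad. A housing 43 mm high lies behind it.
- stop: Rigid stop across the slot: orange block 60 mm wide, 22 deep, 32 tall; axes as the stand; origin: bottom centre of its face towards the mouth, at stand x 45.5, y 0, 27.5 mm up. Before that face sits a black pad, 26 mm square, on an adjusting screw: 8 to 22 mm proud, set anew each time, not measured. Home: barrel wall hard on the pad, pressed with 10 N or more for 0.2 s; over 35 N is ramming.
- gate (a joint): Travel (m) of the aluminium gate bar along the stand's -y: 0 open, 0.055 shut at its end stop; starts at 0 to 0.012. About 2 N of friction; stays where left. Bar 90 mm long, 8 thick, 28.5 to 40.5 mm above the bench, at stand x -30 to -22 mm; leading end at y 27 mm open, -28 mm shut. A barrel that is not in far enough blocks it.
- gate_knob (a point): Top centre of the gate's red knob, an upright post 14 mm in diameter, 34 mm tall above the bar, top 74.5 mm above the bench; at stand x -26 mm, y 105 mm when open and 50 mm when shut. Push it towards the stand's -y.
- glaze_jar: White glaze jar with a blue band, 60 mm wide, 90 mm tall, standing loose. Leave it. Origin: centre of its underside.
- cup: Terracotta cup, 68 mm wide, 80 mm tall, loose. Leave it. Origin: centre of its underside.
- tamper: Wooden tamper about 210 mm long lying on the bench at the right. Leave it.
- die: Brass die ring 60 mm wide, 8 mm thick, lying on the bench at the right. Leave it.
- turning_tool: Turning tool 190 mm long lying at the right. Leave it.
- glaze_brush: Brush 180 mm long lying at the far left. Leave it.
- bowl: Terracotta bowl 150 mm wide at the far edge. Leave it.

How it is judged:
By the outcome, as a careful person would: the job done as asked, in the order asked, and still so for the second after the job is handed in, with the robot touching nothing.
It also fails if it takes over 70 s, if anything falls off the work surface, if the arm or the gripper's body presses on something with over 40 N, if the wrist force passes 120 N, or if a joint passes its speed limit or range.

## Working session

There is one attempt and no reset: what is moved stays moved. The work goes in short steps, Python scripts to look and compute and a shell command to move; the robot and the scene stay as the last step left them, time stands still between calls to the robot, and variables do not carry over. Pictures are saved under pics/ and viewed, at most 10 in all, crops included, and the job is handed in when it is done.

```bash
mkdir -p pics
cat > h.py <<'E'
import numpy as np, cv2
from plant import sensors, read_camera, robot
from scipy.spatial.transform import Rotation as Rn
def snap(n,f):
    c=read_camera(n); np.savez('pics/'+f+'.npz',**{k:np.array(v) for k,v in c.items()})
    cv2.imwrite('pics/'+f+'.png',c['image'][:,:,::-1]); return c
def load(f): return dict(np.load('pics/'+f+'.npz'))
def ray(c,u,v):
    K=np.array([[c['fx'],0,c['cx']],[0,c['fy'],c['cy']],[0,0,1]],float)
    p=cv2.undistortPoints(np.array([[[u,v]]],float),K,np.array(c['dist'],float))[0,0]
    return np.array([p[0],p[1],1.])
def at_z(c,u,v,z):
    d=c['R'].T@ray(c,u,v); o=-c['R'].T@c['t']; return o+d*(z-o[2])/d[2]
def at_d(c,u,v):
    return c['R'].T@(ray(c,u,v)*c['depth'][int(round(v)),int(round(u))]-c['t'])
def proj(c,X):
    K=np.array([[c['fx'],0,c['cx']],[0,c['fy'],c['cy']],[0,0,1]],float)
    return cv2.projectPoints(np.array(X,float).reshape(-1,1,3),cv2.Rodrigues(c['R'])[0],c['t'],K,np.array(c['dist'],float))[0][:,0]
def st():
    s=sensors.read_state(); R=Rn.from_rotvec(s['orientation']).as_matrix(); return s,np.array(s['tool_pos']),R
E
python3 - <<'E'
from h import *
snap('scene','a'); snap('side','b')
s,p,R=st(); print(s['t'],p,R.round(3),s['force'])
E
```

```text
0.1 [ 0.26664516 -0.53695562  0.23169548] [[ 0.896  0.445 -0.001]
 [ 0.445 -0.896  0.002]
 [ 0.    -0.002 -1.   ]] [-0.09204835  0.1096446   0.26800826]
```

View pics/a.png

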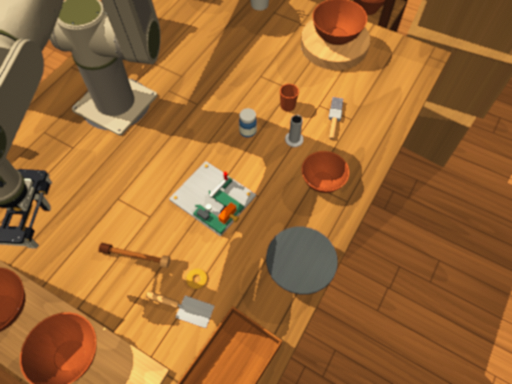

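View pics/b.png

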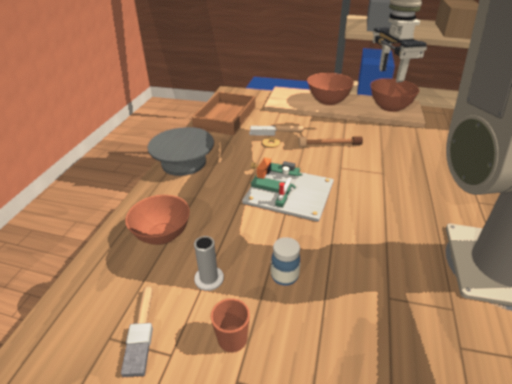

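The scene view shows the barrel near (295,130), the jar at (248,122), the cup at (289,97) and the stand at (213,197). I'll enlarge both regions.

Run:
```python
from h import *
a=load('a');b=load('b')
A=cv2.resize(a['image'][155:240,160:265],None,fx=4.5,fy=4.5,interpolation=cv2.INTER_CUBIC)
B=cv2.resize(b['image'][150:225,235:340],None,fx=4.5,fy=4.5,interpolation=cv2.INTER_CUBIC)
cv2.imwrite('pics/c1.png',np.hstack([A[:300*2],])[:,:,::-1]); cv2.imwrite('pics/c2.png',B[:,:,::-1])
print(at_z(a,296,119,.11),at_z(b,205,242,.11),at_z(b,208.5,279,.006))
print(at_z(a,248,113,.09),at_z(b,286,246,.09),at_z(a,289,89,.08))
```

```text
[0.62905627 0.18064524 0.11      ] [0.62709895 0.18194812 0.11      ] [0.62687767 0.19012305 0.006     ]
[0.47435256 0.13760809 0.09      ] [0.47392579 0.13602478 0.09      ] [0.53798943 0.30659494 0.08      ]
```

View pics/c1.png

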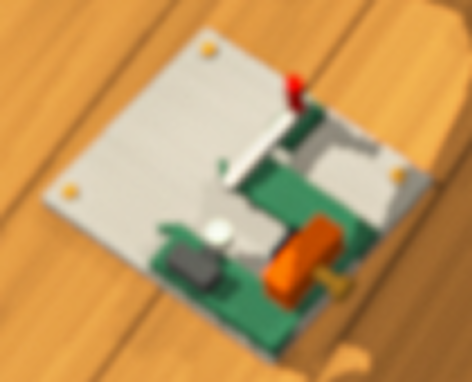

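View pics/c2.png

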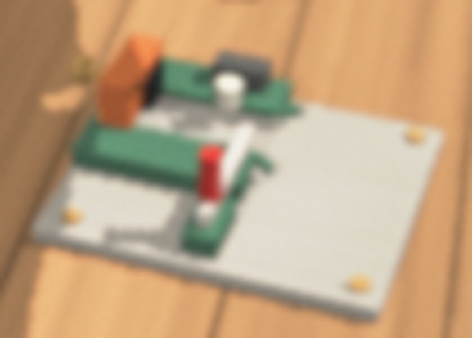

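c1: base corners at (210,27), (43,197), (278,357), (435,180), knob top at (296,80), white roller at (218,230). c2: corners at (443,133), (375,313), (33,233), knob top at (211,150).

```bash
cat >> h.py <<'E'
from scipy.optimize import least_squares
def w2(p,X):
    c,s=np.cos(p[2]),np.sin(p[2]); X=np.atleast_2d(X).astype(float)/1000
    return np.c_[p[0]+c*X[:,0]-s*X[:,1],p[1]+s*X[:,0]+c*X[:,1],X[:,2]]
E
python3 - <<'E'
from h import *
a=load('a');b=load('b')
f=lambda l,o:(np.array(l)+.5)/4.5-.5+np.array(o)
XA=[[-135,120,12],[-135,-60,12],[75,-60,12],[75,120,12],[-3,-17.5,45]]
UA=f([[210,27],[43,197],[278,357],[435,180],[218,230]],[160,155])
XB=[[-135,-60,12],[-135,120,12],[75,120,12],[-3,-17.5,45]]
UB=f([[443,133],[375,313],[33,233],[229,80]],[235,150])
ra=lambda p:(proj(a,w2(p,XA))-UA); rb=lambda p:(proj(b,w2(p,XB))-UB)
for g in (lambda p:ra(p).ravel(),lambda p:rb(p).ravel(),lambda p:np.r_[ra(p).ravel(),rb(p).ravel()]):
    r=least_squares(g,[.55,-.1,0]);print(r.x.round(4),abs(r.fun).max())
p=r.x;print(ra(p).round(2),rb(p).round(2))
print('mouth,apron',w2(p,[[-35,0,27],[-90,0,12]]))
# knob
for c,u,z in((a,f([[296,80]],[160,155])[0],.0745),(b,f([[211,150]],[235,150])[0],.0745)):
    k=at_z(c,*u,z)[:2]-p[:2]; cc,s=np.cos(p[2]),np.sin(p[2]); print('knob st',cc*k[0]+s*k[1],-s*k[0]+cc*k[1])
E
```

```text
[ 0.5428 -0.1848 -0.1204] 1.0567720159458247
[ 0.5408 -0.1801 -0.12  ] 0.9851146123862407
[ 0.5417 -0.1832 -0.1207] 1.7914241676508027
[[-0.26 -0.87]
 [-0.17 -0.89]
 [-0.83  0.47]
 [ 0.31 -1.41]
 [ 0.91 -0.21]] [[-0.03 -0.79]
 [ 0.59 -0.85]
 [-0.85 -1.79]
 [-0.41  0.3 ]]
mouth,apron [[ 0.50699849 -0.17899992  0.027     ]
 [ 0.45239848 -0.17237885  0.012     ]]
knob st -0.025502738969900365 0.09183309620031106
knob st -0.026726099786533786 0.09210171528553004
```

The rows are not in the units I measure in: shifts go in shares of 50 mm and turns go in shares of pi rad. I convert before sending: -0.046 m is -0.92, 0.018 m is 0.36, 0.1455 rad is 0.0463.

```bash
echo '[[0.093,0,0,0,0.0463],[0.093,0,0,0,0.0463],[0.093,0,0,0,0.0463],[0.093,0,0,0,0.0463],[0.093,0.36,-0.92,0,0],[0.093,0.36,-0.92,0,0],[0.093,0.36,-0.92,0,0],[0.093,0.36,-0.92,0,0],[0.093,0.36,-0.92,0,0],[0.093,0.36,-0.92,0,0],[0.093,0.36,-0.92,0,0],[0.093,0.36,-0.92,0,0],[0.093,0.36,-0.92,0,0],[0.093,0.36,-0.92,0,0],[0.093,0.36,-0.92,0,0],[0.093,0.36,-0.92,0,0],[0.093,0.36,-0.92,0,0],[0.093,0.36,-0.92,0,0]]' | python3 -m inch
python3 - <<'E'
from h import *
c=snap('wrist','w1'); s,p,R=st(); print(p,R.round(3),s['q'],proj(c,[[.628,.181,.11],[.627,.187,.006]]))
E
```

```text
t: 1.9
tool_pos: [0.5952, 0.0734, 0.2322]
orientation: [3.136, -0.19, -0.001]
force: [-0.1, -1.1, 0.7]
opening: 0.0932
gripper_force: 0.0
[0.59693139 0.07994394 0.23124731] [[ 0.993 -0.117 -0.   ]
 [-0.117 -0.993  0.004]
 [-0.001 -0.004 -1.   ]] [0.04570871 0.13679335 1.48376436 0.00381528 1.52109933 1.73384276] [[127.48708149 171.48007706]
 [155.27647401 155.29524625]]
```

View pics/w1.png

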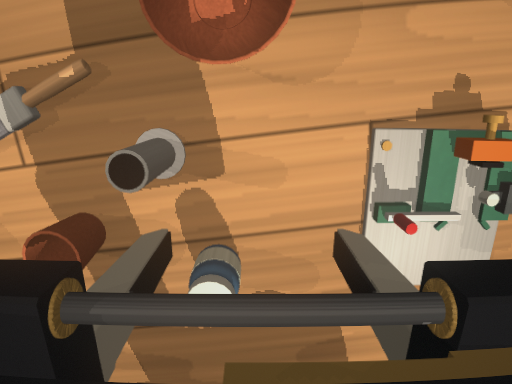

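Barrel top centre in the wrist view is at (127,171), matching the prediction (127.5,171.5), so I'm descending on it.

Scaled: 0.04 m is 0.8, 0.035 m is 0.7.

```bash
echo '[[0.093,0.12,-0.696,0,0],[0.093,0.12,-0.696,0,0],[0.093,0.12,-0.696,0,0],[0.093,0,0,0.8,0],[0.093,0,0,0.8,0],[0.093,0,0,0.7,0],[0.093,0,0,0.6,0],[0.093,0,0,0.4,0],[0.093,0,0,0.16,0],[0.093,0,0,0,0],[0.093,0,0,0,0]]' | python3 -m inch 
python3 -c "
from h import *
s,p,R=st();print(p,R.T@(np.array([.6278,.1815,.056])-p),s['force'])"
```

```text
t: 3.05
tool_pos: [0.6261, 0.173, 0.0609]
orientation: [-3.135, 0.19, -0.002]
force: [-0.0, -0.4, 0.5]
opening: 0.0927
gripper_force: 0.0
[0.62606914 0.17297058 0.06085721] [ 0.00067997 -0.0086739   0.00486214] [-0.04728596 -0.42780664  0.4609618 ]
```

Scaled: -0.0087 m is -0.174, 0.005 m is 0.1.

```bash
echo '[[0.093,0.02,-0.174,0.1,0],[0.093,0,0,0,0],[0.05,0,0,0,0],[0.035,0,0,0,0],[0.03,0,0,0,0],[0.03,0,0,0,0],[0.03,0,0,0,0],[0.03,0,0,0,0]]' | python3 -m inch 40
python3 -c "
from h import *
s,p,R=st();print(p,R.round(3),s['force'],s['opening'])"
```

```text
t: 3.85
tool_pos: [0.6274, 0.1813, 0.0547]
orientation: [3.136, -0.19, 0.0]
force: [0.4, 0.4, -0.8]
opening: 0.0494
gripper_force: 0.0
[0.62736941 0.18127093 0.05465477] [[ 0.993 -0.121  0.   ]
 [-0.121 -0.993 -0.   ]
 [ 0.     0.    -1.   ]] [ 0.35646837  0.40403248 -0.75750599] 0.04939995229622721
```

Scaled: -0.035 m is -0.7, -0.02 m is -0.4.

```bash
echo '[[0.03,0,0,0,0],[0.03,0,0,0,0],[0.03,0,0,0,0],[0.03,0,0,0,0]]' | python3 -m inch 40; echo '[[0.03,0,0,-0.4,0],[0.03,0,0,-0.7,0],[0.03,0,0,-0.7,0],[0.03,0,0,0,0],[0.03,0,0,0,0]]' | python3 -m inch
python3 - <<'E'
from h import *
c=snap('wrist','w2');s,p,R=st();print(p,R.round(3),s['force'],s['opening'])
P=[.5417,-.1832,-.1207]
g=w2(P,[[-90,0,0]])[0]; g[2]=p[2]; print('to apron',R.T@(g-p))
E
```

```text
t: 4.25
tool_pos: [0.6274, 0.1814, 0.0546]
orientation: [-3.136, 0.19, -0.0]
force: [0.3, 1.1, -0.5]
opening: 0.0398
gripper_force: 40.0
t: 4.75
tool_pos: [0.6279, 0.1814, 0.1453]
orientation: [-3.135, 0.19, -0.003]
force: [0.4, 0.4, -2.0]
opening: 0.0396
gripper_force: 40.0
[0.62678385 0.18117906 0.14344129] [[ 0.993 -0.121 -0.001]
 [-0.121 -0.993 -0.   ]
 [-0.001  0.001 -1.   ]] [-0.20050659  0.24535805 -3.06916436] 0.039959754907820756
to apron [-1.30391341e-01  3.72042623e-01  3.50412301e-04]
```

Scaled: 0.0465 m is 0.93, -0.03 m is -0.6.

```bash
echo '[[0.03,0,0,-0.6,0],[0.03,-0.33,0.93,0,0],[0.03,-0.33,0.93,0,0],[0.03,-0.33,0.93,0,0],[0.03,-0.33,0.93,0,0],[0.03,-0.33,0.93,0,0],[0.03,-0.33,0.93,0,0],[0.03,-0.33,0.93,0,0],[0.03,-0.33,0.93,0,0],[0.03,0,0,0,0],[0.03,0,0,0,0]]' | python3 -m inch
python3 - <<'E'
from h import *
c=snap('wrist','w3');s,p,R=st();print(p,R.round(3),s['force'],s['opening'])
P=[.5417,-.1832,-.1207]
g=w2(P,[[-90,0,0]])[0]; g[2]=p[2]; print('to apron',R.T@(g-p))
print(proj(c,w2(P,[[75,120,12],[75,-60,12],[-26,92,74.5],[-3,-17.5,45],[45.5,30,59.5],[45.5,-30,59.5],[-35,21.5,27]])))
I=cv2.resize(c['image'][:260],(800,406),interpolation=cv2.INTER_CUBIC);cv2.imwrite('pics/w3c.png',I[:,:,::-1])
E
```

```text
t: 5.9
tool_pos: [0.4498, -0.1724, 0.1726]
orientation: [-3.134, 0.195, 0.005]
force: [0.2, 0.5, -2.5]
opening: 0.0393
gripper_force: 40.0
[ 0.45048067 -0.17144222  0.17293121] [[ 0.992 -0.122 -0.002]
 [-0.122 -0.992  0.002]
 [-0.003 -0.002 -1.   ]] [ 0.33914335 -0.33696883 -2.60230597] 0.039583244452971504
to apron [ 1.97265577e-03  6.85112644e-04 -6.13072261e-06]
[[1.18216881e+02 2.84214569e+00]
 [3.18121891e+02 2.47065395e-02]
 [1.32929935e+02 1.18671408e+02]
 [2.71990784e+02 8.81548375e+01]
 [2.11715320e+02 2.21738540e+01]
 [2.90040058e+02 2.18190988e+01]
 [2.28136347e+02 1.25431793e+02]]
```

View pics/w3c.png

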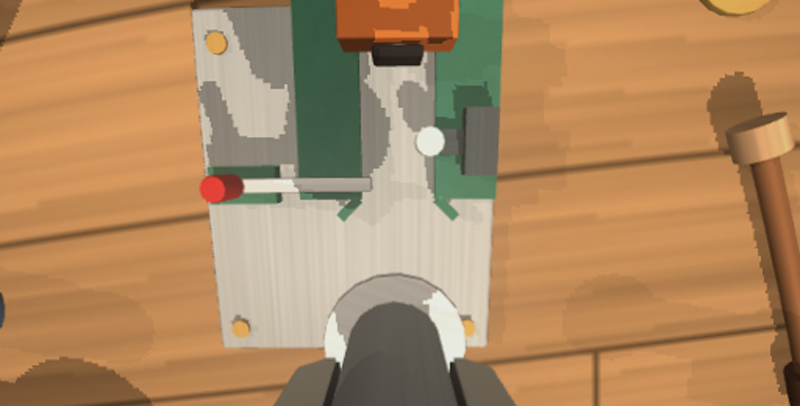

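Run:
```python
from h import *
c=load('w3'); q=np.array([.45048,-.17144,.17293])
X=[[75,120,12],[-3,-17.5,45],[-35,21.5,27],[-35,-21.5,27],[-135,120,12],[-135,-60,12],[45.5,30,59.5],[45.5,-30,59.5]]
U=(np.array([[192,9],[430,141],[360,198],[436,198],[222,347],[487,346],[338,40],[459,40]])+.5)/1.5625-.5
r=least_squares(lambda p:(proj(c,w2(p,X))-U).ravel(),[.54,-.18,-.12],loss='soft_l1');P=r.x;print(P,(proj(c,w2(P,X))-U).round(1))
# flange silhouette predicted vs seen
th=np.linspace(0,2*np.pi,200)
for dz in(.054,.056):
  F=np.c_[q[0]+.031*np.cos(th),q[1]+.031*np.sin(th),0*th+q[2]-dz+.006]
  f=proj(c,F); f=(f+.5)*1.5625-.5; print('flange pred cols',f[:,0].min(),f[:,0].max(),'top',f[:,1].min())
k=at_z(c,*((np.array([212,189])+.5)/1.5625-.5),.0745)[:2]-P[:2];cc,s=np.cos(P[2]),np.sin(P[2]);print('knob',cc*k[0]+s*k[1],-s*k[0]+cc*k[1])
```

```text
[ 0.53962237 -0.18600608 -0.1210504 ] [[-1.  -0.9]
 [ 0.5  0.2]
 [ 1.2  0.8]
 [-0.8  0.6]
 [-0.   1. ]
 [ 0.1  1.3]
 [-0.4 -0.9]
 [ 0.4 -1.2]]
flange pred cols 319.38091036985304 463.4611345659574 top 275.7071864694425
flange pred cols 320.0534079926915 462.8495447859093 top 274.64685036646426
knob -0.025949059436306605 0.09314364596713647
```

Run:
```python
from h import *
c=load('w3');q=np.array([.45048,-.17144,.17293]);I=c['image'].astype(int)
for r in(190,200,206,212):print(r,'L',[tuple(x) for x in I[r,204:216]],'R',[tuple(x) for x in I[r,290:302]])
th=np.linspace(0,2*np.pi,2000)
F=np.c_[q[0]+.031*np.cos(th),q[1]+.031*np.sin(th),0*th+q[2]-.055+.006];f=proj(c,F)
for r in(190,200,206,212):
  m=abs(f[:,1]-r)<.3; print(r,f[m,0].min(),f[m,0].max())
```

```text
190 L [(np.int64(211), np.int64(200), np.int64(182)), (np.int64(208), np.int64(197), np.int64(178)), (np.int64(208), np.int64(197), np.int64(178)), (np.int64(208), np.int64(197), np.int64(178)), (np.int64(210), np.int64(199), np.int64(181)), (np.int64(214), np.int64(203), np.int64(184)), (np.int64(212), np.int64(201), np.int64(182)), (np.int64(208), np.int64(197), np.int64(178)), (np.int64(210), np.int64(198), np.int64(181)), (np.int64(211), np.int64(201), np.int64(181)), (np.int64(212), np.int64(201), np.int64(182)), (np.int64(209), np.int64(198), np.int64(179))] R [(np.int64(219), np.int64(207), np.int64(187)), (np.int64(218), np.int64(205), np.int64(186)), (np.int64(220), np.int64(208), np.int64(189)), (np.int64(219), np.int64(207), np.int64(188)), (np.int64(214), np.int64(203), np.int64(182)), (np.int64(213), np.int64(202), np.int64(182)), (np.int64(218), np.int64(207), np.int64(186)), (np.int64(219), np.int64(208), np.int64(189)), (np.int64(218), np.int64(206), np.int64(185)), (np.int64(215), np.int64(203), np.int64(182)), (np.int64(213), np.int64(202), np.int64(181)), (np.int64
[... 2904 characters left out ...]
64(232), np.int64(219)), (np.int64(232), np.int64(232), np.int64(219)), (np.int64(231), np.int64(231), np.int64(219)), (np.int64(231), np.int64(231), np.int64(219)), (np.int64(232), np.int64(231), np.int64(218)), (np.int64(232), np.int64(232), np.int64(219)), (np.int64(228), np.int64(223), np.int64(201)), (np.int64(223), np.int64(190), np.int64(142)), (np.int64(230), np.int64(179), np.int64(96)), (np.int64(230), np.int64(179), np.int64(97)), (np.int64(229), np.int64(177), np.int64(95)), (np.int64(228), np.int64(177), np.int64(95))]
190 216.08941360880334 284.456983324301
200 208.97810134651553 291.6165782762965
206 206.4664335199518 294.1560248482147
212 204.99103649811823 295.65816050577075
```

Scaled: 0.035 m is 0.7, 0.001 m is 0.02.

```bash
echo '[[0.03,0.02,0.04,0.6,0],[0.03,0,0,0.7,0],[0.03,0,0,0.5,0],[0.03,0,0,0.16,0],[0.03,0,0,0,0],[0.03,0,0,0,0]]' | python3 -m inch
python3 - <<'E'
from h import *
c=snap('wrist','w4');s,p,R=st();print(p,R.round(3),s['force'],s['opening'])
P=[.5405,-.1846,-.121]
g=w2(P,[[-90,0,66.7]])[0]; print('to apron',R.T@(g-p))
I=cv2.resize(c['image'][:260],(800,406),interpolation=cv2.INTER_CUBIC);cv2.imwrite('pics/w4c.png',I[:,:,::-1])
E
```

```text
t: 6.55
tool_pos: [0.4531, -0.1737, 0.0776]
orientation: [3.136, -0.188, 0.002]
force: [0.4, -0.5, -2.4]
opening: 0.0393
gripper_force: 40.0
[ 0.45340703 -0.17406348  0.07817958] [[ 0.993 -0.12   0.002]
 [-0.12  -0.993 -0.001]
 [ 0.002  0.001 -1.   ]] [-0.54999164 -0.19400489 -1.94135517] 0.03965721310152701
to apron [-2.29629951e-03 -6.28914708e-05  1.14746970e-02]
```

View pics/w4c.png

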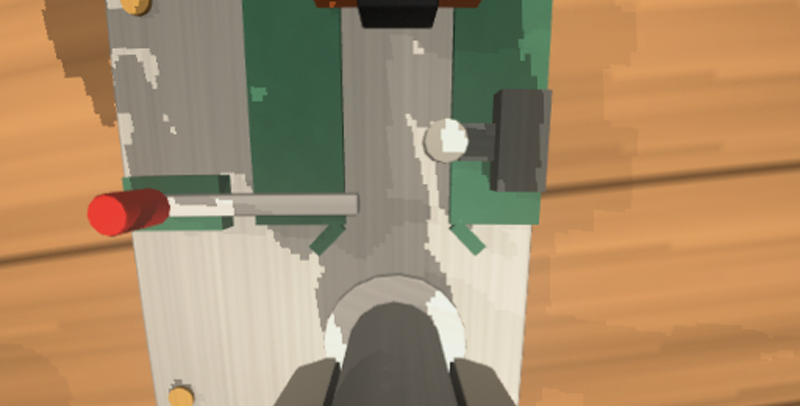

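The slot edges at the mouth are at cols 345 and 450 (centre ~398). The flange centre is at ~394.5 at the same height, so the barrel must go ~1.5 mm towards tool +y. The gate tip just clears it at this stage.

Scaled: 0.005 m is 0.1, 0.004 m is 0.08.

```bash
echo '[[0.03,-0.02,0.03,0.1,0],[0.03,0,0,0.08,0],[0.03,0,0,0.03,0],[0.03,0,0,0,0],[0.03,0,0,0,0]]' | python3 -m inch 50
python3 -c "
from h import *
s,p,R=st();print(p,R.round(3),s['force'],s['opening'])"
```

```text
t: 7.1
tool_pos: [0.4511, -0.1756, 0.0666]
orientation: [3.136, -0.191, 0.001]
force: [-2.1, 0.1, 3.1]
opening: 0.0393
gripper_force: 50.0
[ 0.4511136  -0.17561211  0.06657652] [[ 0.993 -0.121  0.   ]
 [-0.121 -0.993 -0.   ]
 [ 0.     0.    -1.   ]] [-2.11858333  0.05992789  3.11129721] 0.03928436411174367
```

Scaled: 0.006 m is 0.12, 0.003 m is 0.06.

```bash
echo '[[0.03,0,0,-0.02,0],[0.03,0.12,0,0,0],[0.03,0.12,0,0,0],[0.03,0.12,0,0,0],[0.03,0.12,0,0,0],[0.03,0.06,0,0,0],[0.03,0.06,0,0,0],[0.03,0.06,0,0,0],[0.03,0,0,0,0]]' | python3 -m inch
cat > f.py <<'E'
from h import *
P=[.5403,-.186,-.121]
s,p,R=st();cc,sn=np.cos(P[2]),np.sin(P[2]);M=np.array([[cc,sn,0],[-sn,cc,0],[0,0,1]])
print('stand',(M@(p-np.r_[P[:2],0])*1000).round(1),'F',(M@s['force']).round(1),'T',np.round(M@s['wrist_torque'],2),'yaw',np.arctan2(R[1,0],R[0,0]).round(4),s['t'],s['opening'])
E
python3 f.py
```

```text
t: 8.0
tool_pos: [0.484, -0.1794, 0.0672]
orientation: [3.136, -0.19, 0.0]
force: [-0.5, -0.0, -1.3]
opening: 0.0396
gripper_force: 50.0
stand [-56.7  -0.3  67.2] F [-0.5 -0.1 -1.3] T [ 0.04 -0.01 -0.01] yaw -0.1211 8.0 0.03962995229626969
```

Scaled: 0.003 m is 0.06, 0.002 m is 0.04.

```bash
for i in 1 ; do echo '[[0.03,0.06,0,0,0],[0.03,0.06,0,0,0],[0.03,0.04,0,0,0],[0.03,0,0,0,0]]' | python3 -m inch >/dev/null; python3 f.py; echo '[[0.03,0.04,0,0,0],[0.03,0.04,0,0,0],[0.03,0.04,0,0,0],[0.03,0,0,0,0]]' | python3 -m inch>/dev/null; python3 f.py; done
```

```text
stand [-48.7  -0.3  67.2] F [ 0.1 -0.  -1.7] T [0.04 0.05 0.06] yaw -0.1211 8.4 0.03990543914147561
stand [-42.8  -0.4  67.1] F [-0.5  0.  -1.3] T [-0.02  0.08 -0.02] yaw -0.1211 8.8 0.0397281382782052
```

```bash
echo '[[0.03,0.04,0,0,0],[0.03,0.04,0,0,0],[0.03,0.04,0,0,0],[0.03,0,0,0,0]]' | python3 -m inch >/dev/null; python3 f.py; echo '[[0.03,0.04,0,0,0],[0.03,0.04,0,0,0],[0.03,0.04,0,0,0],[0.03,0,0,0,0]]' | python3 -m inch>/dev/null; python3 f.py
```

```text
stand [-36.7  -0.4  67.1] F [-1.1 -2.8 -3.1] T [-0.41  0.33  0.03] yaw -0.1213 9.2 0.03964894412539978
stand [-30.3  -0.4  67.4] F [ 1.8 -0.8 -2.4] T [-0.37 -0.08  0.02] yaw -0.1212 9.6 0.03919157061170939
```

Scaled: 0.002 m is 0.04.

```bash
for i in 1; do echo '[[0.03,0.04,0,0,0],[0.03,0.04,0,0,0],[0.03,0.04,0,0,0],[0.03,0,0,0,0]]' | python3 -m inch >/dev/null; python3 f.py; echo '[[0.03,0.04,0,0,0],[0.03,0.04,0,0,0],[0.03,0.04,0,0,0],[0.03,0,0,0,0]]' | python3 -m inch>/dev/null; python3 f.py;  echo '[[0.03,0.04,0,0,0],[0.03,0.04,0,0,0],[0.03,0,0,0,0]]' | python3 -m inch>/dev/null; python3 f.py; done
```

```text
stand [-25.8   0.6  66.8] F [-5.6  2.   1.6] T [0.4  1.05 0.06] yaw -0.1211 10.0 0.03929146228398093
stand [-20.    1.4  66.7] F [-6.7  5.   2.8] T [1.05 1.28 0.05] yaw -0.1209 10.4 0.0394367564423818
stand [-15.5   2.   66.8] F [-2.6  8.3  1.7] T [1.59 0.68 0.03] yaw -0.1208 10.7 0.0400097674162927
```

Scaled: 0.002 m is 0.04.

```bash
echo '[[0.03,0.04,0,0,0],[0.03,0.04,0,0,0],[0.03,0.04,0,0,0],[0.03,0,0,0,0]]' | python3 -m inch >/dev/null; python3 f.py; echo '[[0.03,0.04,0,0,0],[0.03,0.04,0,0,0],[0.03,0.04,0,0,0],[0.03,0,0,0,0]]' | python3 -m inch>/dev/null; python3 f.py;  echo '[[0.03,0.03,0,0,0],[0.03,0.03,0,0,0],[0.03,0,0,0,0]]' | python3 -m inch>/dev/null; python3 f.py
```

```text
stand [-9.   2.  66.8] F [-1.1  7.5 -0.2] T [1.61 0.26 0.04] yaw -0.1206 11.1 0.03956172910460621
stand [-2.6  2.1 66.9] F [ 0.2  7.4 -2. ] T [ 1.59 -0.08 -0.03] yaw -0.1207 11.5 0.03955148179775025
stand [ 0.5  2.1 66.9] F [ 1.6  7.9 -1.6] T [ 1.56 -0.18  0.03] yaw -0.1207 11.8 0.03952057662701972
```

Past the roller; now feeling for the pad with 1 mm steps.

Scaled: 0.001 m is 0.02.

```bash
echo '[[0.03,0.02,0,0,0],[0.03,0.02,0,0,0],[0.03,0,0,0,0]]' | python3 -m inch >/dev/null; python3 f.py; echo '[[0.03,0.02,0,0,0],[0.03,0.02,0,0,0],[0.03,0,0,0,0]]' | python3 -m inch >/dev/null; python3 f.py; echo '[[0.03,0.02,0,0,0],[0.03,0.02,0,0,0],[0.03,0,0,0,0]]' | python3 -m inch >/dev/null; python3 f.py
```

```text
stand [ 2.6  2.1 66.9] F [ 3.   8.  -3.2] T [ 1.58 -0.33  0.02] yaw -0.1207 12.1 0.03961391883976026
stand [ 4.8  2.1 66.9] F [ 1.6  8.4 -2.6] T [ 1.66 -0.5   0.02] yaw -0.1207 12.4 0.03955152104009812
stand [ 7.  2. 67.] F [ 3.1  8.2 -3.7] T [ 1.62 -0.67 -0.02] yaw -0.1207 12.7 0.039955485341560466
```

Scaled: 0.001 m is 0.02, 0.0005 m is 0.01.

```bash
echo '[[0.03,0.02,0,0,0],[0.03,0.01,0,0,0],[0.03,0,0,0,0]]' | python3 -m inch >/dev/null; python3 f.py
```

```text
stand [ 8.5  2.  67. ] F [ 4.4  7.7 -4. ] T [ 1.61 -0.78  0.04] yaw -0.1207 13.0 0.03943191436091649
```

Scaled: 0.001 m is 0.02.

```bash
echo '[[0.03,0.02,0,0,0],[0.03,0.02,0,0,0],[0.03,0,0,0,0]]' | python3 -m inch >/dev/null; python3 f.py; echo '[[0.03,0.02,0,0,0],[0.03,0,0,0,0]]' | python3 -m inch >/dev/null; python3 f.py
```

```text
stand [10.7  2.  67. ] F [ 4.   6.9 -4.2] T [ 1.58 -0.97  0.03] yaw -0.1207 13.3 0.039388508029561634
stand [11.8  2.  67. ] F [ 5.9  7.2 -5.2] T [ 1.5  -0.95 -0.01] yaw -0.1207 13.5 0.03978622525397018
```

```bash
echo '[[0.03,0.02,0,0,0],[0.03,0,0,0,0]]' | python3 -m inch >/dev/null; python3 f.py;  echo '[[0.03,0.02,0,0,0],[0.03,0,0,0,0]]' | python3 -m inch >/dev/null; python3 f.py
```

```text
stand [12.9  1.9 67. ] F [ 4.4  7.2 -4.9] T [ 1.51 -1.13 -0.01] yaw -0.1207 13.7 0.03971232711145994
stand [13.9  1.8 67. ] F [ 5.5  7.4 -4.8] T [ 1.44 -1.18  0.01] yaw -0.1207 13.9 0.03944560977224739
```

```bash
echo '[[0.03,0.02,0,0,0],[0.03,0,0,0,0]]' | python3 -m inch >/dev/null; python3 f.py;  echo '[[0.03,0.02,0,0,0],[0.03,0,0,0,0]]' | python3 -m inch >/dev/null; python3 f.py
```

```text
stand [15.   1.8 67.1] F [ 6.7  6.9 -6.3] T [ 1.42 -1.2  -0.01] yaw -0.1207 14.1 0.03962822213537856
stand [16.   1.7 67.1] F [ 6.2  5.9 -6. ] T [ 1.34 -1.21  0.  ] yaw -0.1207 14.3 0.03959844470178532
```

Scaled: 0.001 m is 0.02.

```bash
echo '[[0.03,0.02,0,0,0],[0.03,0,0,0,0]]' | python3 -m inch >/dev/null; python3 f.py
```

```text
stand [16.2  1.7 67. ] F [ 2.   5.9 -2. ] T [ 1.33 -0.4   0.02] yaw -0.1207 14.5 0.03974876405848408
```

Contact at stand x ≈16; pressing steadily.

Scaled: 0.001 m is 0.02.

```bash
echo '[[0.03,0.02,0,0,0],[0.03,0,0,0,0]]' | python3 -m inch >/dev/null; python3 f.py;echo '[[0.03,0.02,0,0,0],[0.03,0,0,0,0]]' | python3 -m inch >/dev/null; python3 f.py
```

```text
stand [16.3  1.7 66.9] F [-4.   5.8  1. ] T [1.35 0.42 0.01] yaw -0.1206 14.7 0.03988701452595353
stand [16.4  1.7 66.8] F [-6.9  6.1  3.3] T [ 1.31  1.26 -0.01] yaw -0.1207 14.9 0.03973310207494636
```

Scaled: 0.0005 m is 0.01.

```bash
echo '[[0.03,0.01,0,0,0],[0.03,0,0,0,0]]' | python3 -m inch >/dev/null; python3 f.py
```

```text
stand [16.5  1.7 66.8] F [-10.4   6.7   6.1] T [1.36 1.63 0.01] yaw -0.1208 15.1 0.039501939012107
```

Scaled: 0.001 m is 0.02.

```bash
echo '[[0.03,0.02,0,0,0],[0.03,0,0,0,0],[0.03,0,0,0,0],[0.03,0,0,0,0],[0.03,0,0,0,0],[0.03,0,0,0,0]]' | python3 -m inch >/dev/null; python3 f.py
```

```text
stand [16.6  1.7 66.8] F [-15.4   7.1   9.4] T [1.38 2.46 0.07] yaw -0.1207 15.7 0.039679501847127256
```

Scaled: -0.001 m is -0.02.

```bash
echo '[[0.03,-0.02,0,0,0],[0.03,-0.02,0,0,0],[0.04,0,0,0,0],[0.05,0,0,0,0],[0.07,0,0,0,0],[0.07,0,0,0,0],[0.07,0,0,0,0]]' | python3 -m inch ; python3 f.py;echo '[[0.07,0,0,-0.6,0],[0.07,0,0,-0.8,0],[0.07,0,0,-0.8,0],[0.07,0,0,-0.4,0],[0.07,0,0,0,0]]' | python3 -m inch; python3 f.py
python3 - <<'E'
from h import *
c=snap('wrist','w5')
I=cv2.resize(c['image'][:300],(800,469),interpolation=cv2.INTER_CUBIC);cv2.imwrite('pics/w5c.png',I[:,:,::-1])
E
```

```text
t: 16.4
tool_pos: [0.5575, -0.1886, 0.0674]
orientation: [3.136, -0.19, 0.001]
force: [0.1, -0.6, -0.4]
opening: 0.0667
gripper_force: 0.0
stand [17.4 -0.5 67.4] F [ 0.2 -0.6 -0.4] T [ 0.04  0.01 -0.03] yaw -0.1213 16.4 0.06673700539224763
t: 16.9
tool_pos: [0.5596, -0.1895, 0.202]
orientation: [3.133, -0.19, 0.012]
force: [0.1, -0.6, 0.5]
opening: 0.0702
gripper_force: 0.0
stand [ 19.5  -1.2 202. ] F [ 0.2 -0.6  0.5] T [0.07 0.01 0.02] yaw -0.1213 16.9 0.07023705776262508
```

View pics/w5c.png

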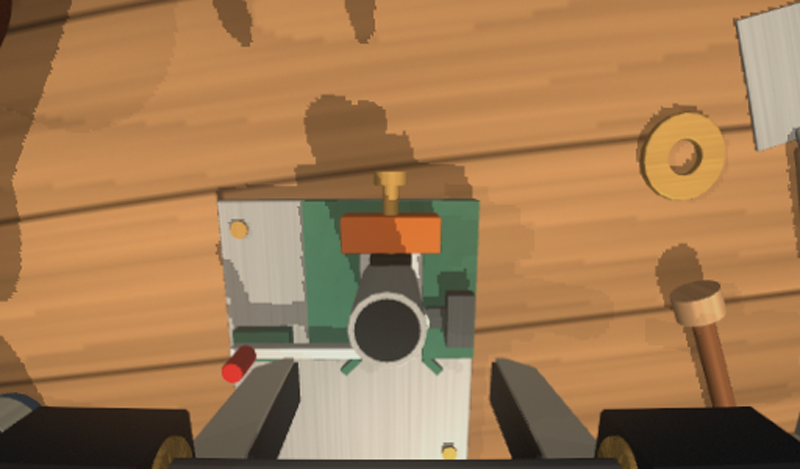

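The barrel stands upright with its top at (387,330), against the black pad. The gate has been pushed back and its knob is at (234,372). Next I move to the outer side of the knob with the fingers closed.

```bash
python3 - <<'E'
from h import *
c=load('w5');P=[.5403,-.186,-.121]
k=at_z(c,*((np.array([234,372])+.5)/1.5625-.5),.0745)[:2]-P[:2];cc,s=np.cos(P[2]),np.sin(P[2]);print('knob',cc*k[0]+s*k[1],-s*k[0]+cc*k[1])
E
echo '[[0.0,-0.23,-0.75,0,0],[0.0,-0.23,-0.75,0,0],[0.0,-0.23,-0.75,0,0],[0.0,-0.23,-0.75,0,0],[0,0,0,0,0],[0,0,0,0,0],[0,0,0,0,0],[0,0,0,0,0],[0,0,0,0,0],[0,0,0,0,0]]' | python3 -m inch; python3 f.py
```

```text
knob -0.025857609671561713 0.09683870109881323
t: 17.95
tool_pos: [0.5297, -0.0347, 0.197]
orientation: [3.136, -0.192, -0.0]
force: [-0.4, 0.6, -1.0]
opening: 0.0005
gripper_force: 0.0
stand [-28.8 148.9 197. ] F [-0.4  0.6 -1. ] T [ 0.07  0.04 -0.  ] yaw -0.1224 17.95 0.0005261587229119503
```

Scaled: 0.035 m is 0.7, 0.003 m is 0.06.

```bash
echo '[[0.0,0.06,0,0.6,0],[0.0,0,0,0.7,0],[0.0,0,0,0.7,0],[0.0,0,0,0.5,0],[0,0,0,0.16,0],[0,0,0,0,0],[0,0,0,0,0]]' | python3 -m inch 20; python3 f.py
```

```text
t: 18.65
tool_pos: [0.5337, -0.0346, 0.0656]
orientation: [3.136, -0.191, 0.003]
force: [0.4, 0.4, 1.2]
opening: 0.0005
gripper_force: 0.0
stand [-24.8 149.5  65.6] F [0.4 0.5 1.2] T [ 0.02  0.01 -0.04] yaw -0.1214 18.65 0.0005308628950164735
```

Scaled: 0.008 m is 0.16, 0.006 m is 0.12.

```bash
echo '[[0.0,-0.02,0.16,0,0],[0.0,0,0.16,0,0],[0.0,0,0.12,0,0],[0.0,0,0.1,0,0],[0,0,0.1,0,0],[0,0,0.1,0,0],[0,0,0,0,0]]' | python3 -m inch>/dev/null; python3 f.py;  echo '[[0.0,0,0.1,0,0],[0.0,0,0.1,0,0],[0.0,0,0.1,0,0],[0.0,0,0.1,0,0],[0,0,0,0,0]]' | python3 -m inch>/dev/null; python3 f.py
```

```text
stand [-26.9 112.1  64.2] F [-0.6  0.2  0.8] T [0.03 0.01 0.02] yaw -0.1217 19.35 0.0005870364302255763
stand [-27.   91.9  64.1] F [ 0.2  0.4 -0.1] T [0.04 0.04 0.01] yaw -0.1218 19.85 0.00028955495496917863
```

Run:
```python
from h import *
c=snap('side','s5')
I=cv2.resize(c['image'][140:230,225:345],(800,600),interpolation=cv2.INTER_CUBIC);cv2.imwrite('pics/s5c.png',I[:,:,::-1])
```

```text
(no output)
```

View pics/s5c.png

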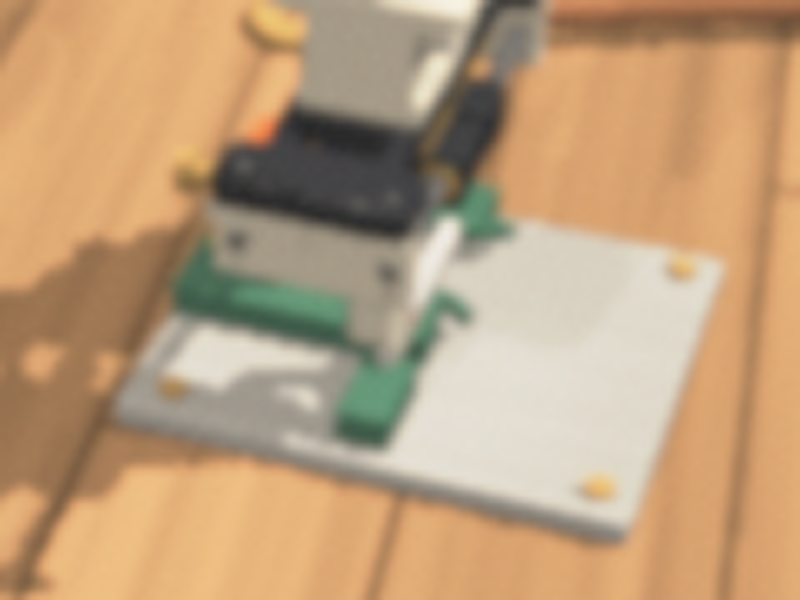

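Scaled: 0.005 m is 0.1, 0.004 m is 0.08.

```bash
echo '[[0.0,0,0.1,0,0],[0.0,0,0.08,0,0]]' | python3 -m inch>/dev/null; python3 f.py;  echo '[[0.0,0,0.08,0,0],[0,0,0.02,0,0]]' | python3 -m inch>/dev/null; python3 f.py;  echo '[[0.0,0,0.04,0,0],[0,0,0,0,0]]' | python3 -m inch>/dev/null; python3 f.py
```

```text
stand [-27.2  83.6  63.9] F [0.3 2.5 0.6] T [0.4  0.01 0.02] yaw -0.1209 20.1 0.0007119678772916321
stand [-27.2  78.3  64. ] F [-0.4  2.4 -0.2] T [0.38 0.09 0.01] yaw -0.1215 20.3 0.00040197686402502467
stand [-27.1  76.5  64. ] F [-0.8  1.1 -0.1] T [ 0.14  0.07 -0.  ] yaw -0.1214 20.5 0.0006633182116509214
```

Scaled: 0.003 m is 0.06, 0.002 m is 0.04.

```bash
echo '[[0.0,0,0.06,0,0],[0,0,0.04,0,0]]' | python3 -m inch>/dev/null; python3 f.py;  echo '[[0.0,0,0.06,0,0],[0,0,0.04,0,0]]' | python3 -m inch>/dev/null; python3 f.py; echo '[[0.0,0,0.04,0,0],[0,0,0.04,0,0]]' | python3 -m inch>/dev/null; python3 f.py
```

```text
stand [-27.2  72.7  64. ] F [-0.3 13.5  1.4] T [ 2.23  0.09 -0.04] yaw -0.1211 20.7 0.0005456491912722015
stand [-27.2  72.1  64.1] F [-2.1 36.7  7. ] T [ 5.93  0.26 -0.02] yaw -0.1206 20.9 0.00039219155139081426
stand [-27.2  71.7  64.2] F [-1.3 53.9 10.4] T [8.69 0.32 0.08] yaw -0.1196 21.1 0.0006600054083021759
```

The end stop is at the expected place. Now I back off, rise and check.

Scaled: -0.04 m is -0.8, -0.03 m is -0.6.

```bash
echo '[[0.0,0,-0.2,0,0],[0,0,-0.4,0,0],[0,0,-0.6,0,0],[0,0,0,-0.6,0],[0,0,0,-0.8,0],[0,0,0,-0.8,0],[0,0,0,-0.6,0],[0,-0.8,0,0,0],[0,-0.8,0,0,0],[0,-0.6,0.6,0,0],[0,0,0.8,0,0],[0,0,0.8,0,0],[0,0,0,0,0]]' | python3 -m inch; python3 f.py
python3 - <<'E'
from h import *
c=snap('wrist','w6');d=snap('side','s6')
I=cv2.resize(c['image'][:300],(512,300));J=cv2.resize(d['image'][120:220,220:345],(512,410),interpolation=cv2.INTER_CUBIC)[:300]
K=np.vstack([I,J]);cv2.imwrite('pics/f.png',K[:,:,::-1])
E
```

```text
t: 22.4
tool_pos: [0.4051, -0.1609, 0.2047]
orientation: [3.133, -0.197, 0.002]
force: [-1.1, 0.9, -0.7]
opening: 0.0005
gripper_force: 0.0
stand [-137.3    8.6  204.7] F [-1.2  0.8 -0.7] T [0.05 0.01 0.  ] yaw -0.1256 22.4 0.0005475723446009063
```

View pics/f.png

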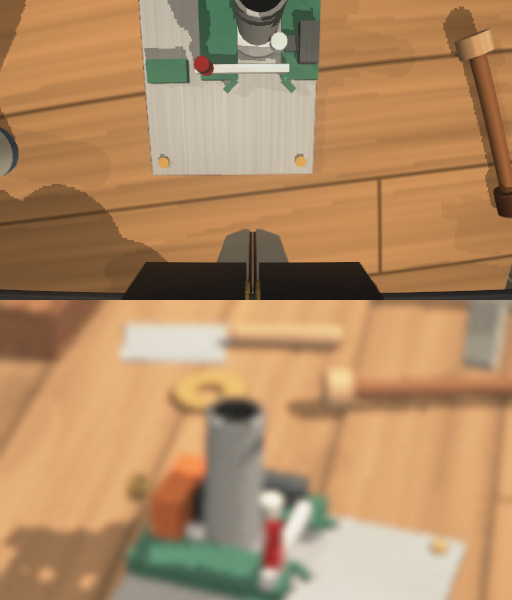

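The bar spans the slot, with its tip at (289,69) over the far rail and the knob at (203,63). The barrel stands upright on the pad with the roller behind it. Handing in.

```bash
python3 -c "
from h import *
c=load('w6');P=[.5403,-.186,-.121];k=at_z(c,203,63,.0745)[:2]-P[:2];cc,s=np.cos(P[2]),np.sin(P[2]);y=-s*k[0]+cc*k[1];print('knob y',y)
if abs(y-.05)<.006: print(robot.close_job())"
```

```text
knob y 0.04859154787116529
the job is handed in; nothing more can be done
None
```

The barrel is pressed home on the pad at about 15 N wrist force and released, the gate is fully shut behind it (knob at y ≈ 49 mm), and the job is handed in at about 22.5 s; the fingers pressed the knob to about 54 N at the gate's end stop, harder than needed, and I don't know the verdict.

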